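Slide the desk microphone to the end stop

TASK

The desk microphone stands on a sliding carriage that is locked to its rail. With the fingertips, press the wide black release button on the carriage all the way down and keep it down while you push the carriage along the rail until it is fully home against the tall end stop, then let the button come up again so that the carriage locks there, and take the hand away. Lift nothing, keep off the microphone, and leave the pen mug, the handheld radio and the roll of tape where they are.

Things in the scene. Friction and masses are not known exactly. Their poses are not given: they have to be found in the camera images.
- rail: Microphone rail fixed to the desk: base plate 100 x 430 mm with two aluminium bars. Origin: centre of its underside. y runs along the rail towards the tall end stop (dark steel plate across the rail, 90 mm wide, 60 mm high, 12 mm thick, inner face at y = +194 mm); at y = -212 mm there is only a low cap, 34 mm high. x lies across the rail, z up.
- carriage (a joint): Position (m) of the carriage along the rail towards the tall end stop: 0.192 is fully home; starts between 0 and about 0.06. Aluminium plate 170 mm long, 90 mm wide, top 44 mm above the desk. It slides with about 1.5 N of friction, but a hidden pin locks it in notches 12 mm apart (1 mm play each way), home included, unless the button is 7 mm or more down.
- release (a joint): How far the release button is pressed down, in m: 0 is fully up (locked), 0.010 fully down. A spring brings it up: about 2 N starts it, about 6 N holds it fully down.
- release_top (a point): Centre of the top face of the release button, moving with it: 62 mm above the desk when up, 52 mm when fully down. A ridged black plate, 74 mm across the rail, 46 mm along it, set in the carriage between two upright lips. It lies on the rail's centre line, 45 mm behind the carriage's leading edge, at rail y = -45 mm + carriage position.
- lip (a point): Middle of the top edge of the upright aluminium lip on the carriage, on the end-stop side of the button: 72 mm above the desk, 7 mm thick, 90 mm wide, its inner face 26 mm ahead of the button's centre. A like lip stands 26 mm behind the button's centre. A fingertip on the button can push against the lip.
- mic: Microphone fixed on the carriage's trailing end, not to be touched: black foot 40 mm across, 98 mm behind the button's centre (away from the end stop), gooseneck and chromed head leaning away from the button, up to 155 mm above the desk and 210 mm behind the button's centre. This point (its frame) lies on the rail's centre line below the button's centre, 36 mm above the desk.
- pen_mug: White mug with pens, 78 mm wide, 92 mm high (pens to 145 mm), loose on the desk; origin at the centre of its underside. A bystander.
- handset: Black handheld radio lying on its back, 56 x 125 x 34 mm with a 75 mm stub aerial, loose; origin at the centre of its underside. A bystander.
- tape: Roll of grey tape lying flat, 96 mm across, 24 mm high, loose; origin at the centre of its underside. A bystander.

How it is judged:
By the outcome, as a careful person would: the job done as asked, in the order asked, and still so for the second after the job is handed in, with the robot touching nothing.
It also fails if it takes over 35 s, if anything falls off the work surface, if the arm or the gripper's body presses on something with over 40 N, if the wrist force passes 120 N, or if a joint passes its speed limit or range.

ROBOT

A 7-joint arm with a two-finger parallel gripper is mounted at the origin on the work surface. World frame = base frame: x ahead of the robot, y to its left, z up, the work surface at z = 0. Lengths are in m, angles in degrees, forces in N, time in s.
With the tool pointing down it reaches from about 0.425 to 0.875 m from the base axis. Payload 4.7 kg.
Tool frame: the origin (TCP) lies at the very end of the fingers, on their centre line; the grasp point (between the pads) lies 19 mm behind it (env.grasp_offset is the distance from the TCP to the grasp point, in m); z points along the fingers, y is the line along which they close (so a half turn about z gives the same grasp; the last joint's range is limited). The gripper opens to 87 mm and grips with 3 to 60 N. Pads are 19 mm wide; open, the fingers measure 117 mm over their backs; the gripper's body (75 mm by 190 mm) begins 51 mm behind the grasp point.
Start: joints at [-70.926, 18.392, -4.016, 83.108, 1.295, 78.541, -3.26], TCP at [0.204, 0.617, 0.223] pointing down, gripper open.
Joint ranges: [-163.93, 163.93], [-17.29, 119.83], [-79.2, 71.16], [3.27, 140.29], [-89.18, 269.18], [5.43, 117.66], [-154.24, 154.24]. Speed limits (degrees/s): [147.25, 147.25, 180, 180, 180, 180, 180].

INTERFACE

Orientations are given as [roll, pitch, yaw] about the fixed x, y, z axes, in that order (R = Rz(yaw) Ry(pitch) Rx(roll)).
In Python, from cell import env gives the robot as it stands. The module is installed in compiled form; this text tells all that it offers.
- The arm moves only by the tool drive_tool, never from a script. Its argument "moves" is one flat list of numbers, 5 for each row, row after row: the shift along the tool's x, y, z in units of 40 mm (1.0 is 40 mm), then the turn about the tool's z in units of 10 degrees (1.0 is 10 degrees), then the finger opening in mm, from 0 to 87. A call has 1 to 5 rows; each row is the pose to reach, as a shift and turn from the pose commanded when the call began, along the tool's axes at that moment; what a row does not reach only later rows make up. A row lasts 1/8 s, in which the tool goes at most 62.5 mm and 10.7 degrees, less where a joint would pass 70% of its speed; a pose out of reach is approached as far as the arm can. A call with a gripper value outside its range is refused whole. The fingers move at their own pace and stop on an object; "squeeze" is the grip in N (left out, the last holds). Time passes only in rows, so rows that repeat a pose let the fingers close. It gives the time, the measured TCP pose, the force, the opening and the grip force at its end, in the units of the state.
- env.get_obs(): the state, without advancing time (a new reading comes with each control period).
- env.read_camera(name): name is "scene" or "side" or "wrist"; returns (picture, depth): 480x640x3 uint8, red, green, blue; 480x640 float32, m along the optical axis (not along the pixel's ray), 0 where there is no reading.
- env.camera_model(name): a dict with "K" (3x3 intrinsics, pixels), "rvec" (rotation vector, rad) and "tvec" (3), from world to camera coordinates, as OpenCV has them; the wrist camera has in their place "tool_from_camera" (4x4, takes a point from camera to tool coordinates, whose origin is the TCP and whose axes are the flange's). Camera axes: x right, y down, z forward; pixel columns grow to the right and rows downward; lengths in m; the calibration is good to about 2 mm. A picture is of the moment at which its call begins: read the wrist's pose just before it. camera_model takes no time and is no camera call.
- env.sign_off(): hands the job in; it is judged then, once.
The state is a dict: "time_s": time; "qpos": joint angles; "joint_velocities": joint speeds; "effort": joint torques, N m; "tool_pos": TCP position; "tool_rot": TCP orientation; "force": force on the tool from outside, world axes, zero at the start; "wrist_torque": the same for the moment, N m; "grip_width": finger opening in m; "grasp_force": force on a finger pad.
Only numpy, scipy, OpenCV 4.12 (cv2) and the standard library are available. Lean on these libraries where they do the work, as an engineer would, in place of code of your own. Each camera call takes 0.05 s, during which the arm holds its last target. There are 200 camera calls.

## Working session

There is one attempt and no reset: what is moved stays moved. The work goes in short steps, Python scripts to look and compute and a tool call to move; the robot and the scene stay as the last step left them, time stands still between calls to the robot, and variables do not carry over. Pictures are saved under pics/ and viewed, at most 10 in all, crops included, and the job is handed in when it is done.

Besides the shell and the picture viewer there is one more tool, called after "Request:" as name(argument=value, ...) on one line, values as JSON. drive_tool: Moves the arm, as the interface text tells. Its arguments: {"type":"object","properties":{"moves":{"type":"array","items":{"type":"number"}},"squeeze":{"type":"number"}},"required":["moves"]}

```bash
mkdir -p pics; cat > h.py <<'E'
import numpy as np, cv2
from cell import env
def cam(n):
    m=env.camera_model(n); R=cv2.Rodrigues(np.array(m["rvec"],float))[0]; t=np.array(m["tvec"],float).ravel(); return np.array(m["K"]),R,t
def ray(n,uv,z):
    K,R,t=cam(n); d=R.T@np.linalg.inv(K)@np.array([uv[0],uv[1],1.]); c=-R.T@t
    return c+d*(z-c[2])/d[2]
def cloud(n,dep):
    K,R,t=cam(n); v,u=np.mgrid[:480,:640]
    p=np.stack([(u-K[0,2])/K[0,0]*dep,(v-K[1,2])/K[1,1]*dep,dep],-1)
    return (p-t)@R
E
python3 - <<'E'
from h import *
for n in("scene","side"):
    p,d=env.read_camera(n); cv2.imwrite(f"pics/{n}0.png",p[:,:,::-1]); np.save(n+".npy",d)
    K,R,t=cam(n); print(n,-R.T@t,(d>0).mean())
o=env.get_obs(); print(o["time_s"],o["tool_pos"],o["tool_rot"])
E
```

```text
scene [ 0.98588233 -0.13764167  0.66485233] 0.9960872395833333
side [ 0.53193815 -0.61237535  0.4198582 ] 0.9960026041666666
0.1 [0.20363166 0.61675942 0.22156335] [-1.79899889e+02  4.75790814e-03  1.61735253e+02]
```

View pics/scene0.png

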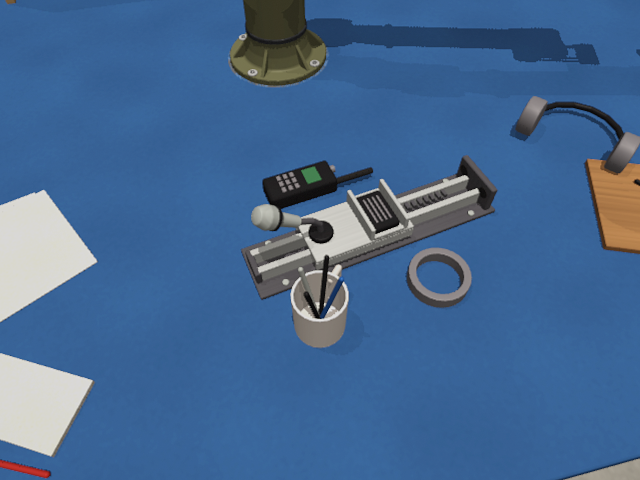

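View pics/side0.png

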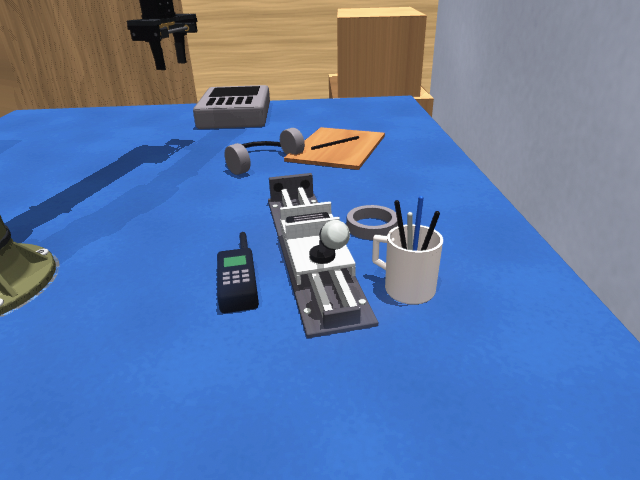

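The scene view shows the button near (379,212), the stop near (477,183), and the mic on the trailing side at (265,217). The handset is at (300,185), the tape at (440,277) and the mug at (320,310). In the side view the stop is at (292,187) and the button at (308,217).

```bash
python3 - <<'E'
from h import *
p=cv2.imread("pics/scene0.png"); P=cloud("scene",np.load("scene.npy"))
g=p.max(2); Z=P[...,2]
def rep(name,m,z0):
    m=m.astype(np.uint8); n,l,s,c=cv2.connectedComponentsWithStats(m)
    i=1+np.argmax(s[1:,4]); vv,uu=np.where(l==i)
    q=np.array([ray("scene",(u,v),z0)[:2] for u,v in zip(uu,vv)],np.float32)
    (cx,cy),(w,h),a=cv2.minAreaRect(q*1000); print(name,s[i],"c",cx,cy,"wh",w,h,"a",a,"zmed",np.median(Z[l==i])); return
roi=np.zeros(g.shape,bool); roi[150:300,235:500]=1
b=roi.copy(); b[:,:350]=0; b[:,402:]=0; b[:188]=0;b[238:]=0
rep("button",b&(Z>.05)&(Z<.066)&(g<110),.062)
s=roi.copy(); s[:,:450]=0
rep("stoptop",s&(Z>.056)&(Z<.066),.060)
l=roi.copy(); l[:,:340]=0; l[:,415:]=0
rep("lips",l&(Z>.0685)&(Z<.076),.072)
# carriage/rail: bars & plate
rep("base",roi&(Z>.002)&(Z<.012),.008)
for n,uv in dict(btn=(379,212),tape=(440,250),capcorner=(262,299),c2=(244,250),c3=(494,209)).items(): print(n,P[uv[1],uv[0]])
# side view
ps=cv2.imread("pics/side0.png"); S=cloud("side",np.load("side.npy"))
for nm,a,lo,hi in (("stop",P,.056,.0605),("stopS",S,.056,.0605)):
    m=(a[...,2]>.04)&(a[...,2]<hi)&((p if a is P else ps).max(2)<100)
    if a is P: m&=s
    else: m[:, :260]=0; m[:,320:]=0; m[:170]=0; m[205:]=0
    q=a[m]; print(nm,len(q),q.mean(0),np.ptp(q,axis=0))
m=(S[...,2]>.069)&(S[...,2]<.0745); m[:, :270]=0;m[:,345:]=0;m[:195]=0;m[245:]=0
for nm,q in(("lipS",S[m]),("lipP",P[l&(Z>.069)&(Z<.0745)])):
    print(nm,len(q),cv2.minAreaRect((q[:,:2]*1000).astype(np.float32)))
# aluminium carriage-axis via bright lips PCA; handset, mug extents
E
```

```text
button [ 350  188   52   50 1152] c 541.8955078125 58.84507751464844 wh 82.79183197021484 67.06124114990234 a 11.242547035217285 zmed 0.057867060693079245
stoptop [462 155  35  38 298] c 501.69970703125 250.76708984375 wh 90.52256774902344 14.62488079071045 a 10.070960998535156 zmed 0.05872650527016984
lips [347 190  28  43 207] c 540.3394775390625 32.01655578613281 wh 90.66413116455078 7.843646049499512 a 10.156423568725586 zmed 0.07098599101548095Traceback (most recent call last):
  File "<stdin>", line 17, in <module>
  File "<stdin>", line 7, in rep
  File "h.py", line 6, in ray
    K,R,t=cam(n); d=R.T@np.linalg.inv(K)@np.array([uv[0],uv[1],1.]); c=-R.T@t
          ~~~^^^
  File "h.py", line 4, in cam
    m=env.camera_model(n); R=cv2.Rodrigues(np.array(m["rvec"],float))[0]; t=np.array(m["tvec"],float).ravel(); return np.array(m["K"]),R,t
ValueError: time passes only in moves, steps and waits
```

```bash
sed -i 's/^def cam/import functools\n@functools.lru_cache\ndef cam/' h.py; python3 - <<'E'
from h import *
p=cv2.imread("pics/scene0.png"); P=cloud("scene",np.load("scene.npy")); S=cloud("side",np.load("side.npy"))
Z=P[...,2]
v,u=np.mgrid[:480,:640]
def box(a,u0,u1,v0,v1,z0,z1): return a[(u>=u0)&(u<u1)&(v>=v0)&(v<v1)&(a[...,2]>z0)&(a[...,2]<z1)]
ax=np.array([-np.sin(np.radians(10)),np.cos(np.radians(10))]); ac=np.array([ax[1],-ax[0]])
o=np.array([.5017,.2508])-.2*ax
def r(n,q):
    l=np.c_[(q[:,:2]-o)@ac,(q[:,:2]-o)@ax]*1000
    print(n,len(q),"lat/along pct1-99",np.percentile(l,[1,50,99],axis=0).round(1).tolist(),"z",(q[:,2].max()*1000).round(1))
r("mugP",box(P,285,352,255,348,.03,.17)); r("mugS",box(S,375,445,195,300,.03,.17))
r("pensS",box(S,390,445,195,230,.1,.17))
r("stopS",box(S,265,320,172,205,.045,.064)); r("stopP",box(P,455,500,155,210,.045,.064))
r("lipsS",box(S,275,340,195,240,.068,.0745)); r("lipsP_front",box(P,378,415,178,235,.068,.0745)); r("lipsP_back",box(P,345,377,185,240,.068,.0745))
r("headS",box(S,318,350,218,250,.09,.16)); r("headP",box(P,250,283,202,232,.09,.17))
E
```

```text
mugP 3363 lat/along pct1-99 [[15.0, -182.6], [117.7, -140.9], [159.0, -87.2]] z 143.9
mugS 3766 lat/along pct1-99 [[80.4, -182.9], [110.0, -162.2], [156.2, -101.1]] z 144.0
pensS 507 lat/along pct1-99 [[96.7, -171.7], [128.9, -130.4], [139.4, -120.1]] z 144.0
stopS 368 lat/along pct1-99 [[-45.7, 194.9], [-1.9, 198.9], [43.0, 207.6]] z 61.6
stopP 521 lat/along pct1-99 [[-45.1, 195.3], [1.7, 198.9], [42.0, 208.3]] z 62.3
lipsS 369 lat/along pct1-99 [[-45.6, -25.1], [-3.4, -17.7], [42.0, 41.5]] z 73.3
lipsP_front 210 lat/along pct1-99 [[-44.5, 34.1], [-0.3, 37.3], [41.0, 41.7]] z 73.3
lipsP_back 214 lat/along pct1-99 [[-45.1, -24.8], [1.2, -21.6], [42.3, -17.6]] z 73.2
headS 715 lat/along pct1-99 [[-19.2, -192.2], [-5.0, -184.0], [15.4, -160.2]] z 151.1
headP 709 lat/along pct1-99 [[-12.4, -191.9], [7.4, -172.2], [16.4, -150.4]] z 152.2
```

Request:
drive_tool(moves=[-1.1,-0.95,0,0.6,0,-2.2,-1.9,0,1.2,0,-3.3,-2.85,0,1.8,0,-4.4,-3.8,0,2.4,0,-5.5,-4.75,0,3,0], squeeze=10)

```text
time_s: 0.72
tool_pos: [0.3538, 0.3659, 0.2223]
tool_rot: [-180.0, 0.0, 131.5]
force: [0.9, 0.4, 0.9]
grip_width: 0.0452
grasp_force: 0.0
```

Request:
drive_tool(moves=[-1.4,-0.26,0,0.6,0,-2.9,-0.54,0,1.2,0,-4.4,-0.82,0,1.9,0,-5.9,-1.1,0,2.6,0,-7.4,-1.37,0,3.16,0])

```text
time_s: 1.35
tool_pos: [0.5098, 0.1088, 0.2225]
tool_rot: [180.0, -0.0, 100.0]
force: [1.0, -0.2, -0.4]
grip_width: 0.0017
grasp_force: 0.0
```

```bash
python3 - <<'E'
from h import *
o=env.get_obs(); print(o["tool_pos"],o["tool_rot"],o["grip_width"],o["force"],o["qpos"])
p,d=env.read_camera("wrist"); cv2.imwrite("pics/w1.png",p[:,:,::-1])
E
```

```text
[0.50980042 0.10875179 0.22246966] [ 1.79987862e+02 -2.41256440e-02  9.99518336e+01] 0.001660918044740356 [ 0.95782344 -0.21633977 -0.41088022] [-39.27797608   2.27523601  25.14670638 102.15188397  -1.02110239
  75.77661998  -3.94614009]
```

View pics/w1.png

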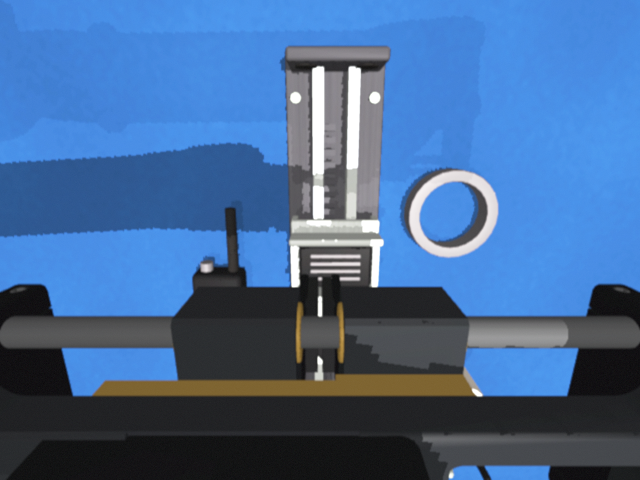

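The wrist view shows the rail upright and parallel to the tool x axis, with its centre at u≈338. The front lip is at v≈241, the button sits just behind it at v≈265, and the stop is at v≈55. This agrees with the earlier measurement.

Request:
drive_tool(moves=[-0.6,0.2,1.0,0,0,-1.0,0.38,2.0,0,0,-1.0,0.38,3.0,0,0,-1.0,0.38,3.5,0,0,-1.0,0.38,3.5,0,0])

```text
time_s: 2.02
tool_pos: [0.5294, 0.0736, 0.0807]
tool_rot: [-179.7, 0.0, 100.1]
force: [-0.0, 0.9, 0.5]
grip_width: 0.0004
grasp_force: 0.0
```

```bash
python3 - <<'E'
from h import *
o=env.get_obs(); print(o["tool_pos"],o["tool_rot"],o["force"])
p,d=env.read_camera("side"); q,d=env.read_camera("scene")
a=cv2.resize(p[130:280,230:380],(400,400)); b=cv2.resize(q[130:280,320:470],(400,400))
cv2.imwrite("pics/h1.png",np.hstack([a,b])[:,:,::-1])
E
```

```text
[0.52944761 0.07360323 0.08066212] [-1.79747010e+02  3.72100858e-02  1.00146437e+02] [-0.02662177  0.87687792  0.48619549]
```

View pics/h1.png

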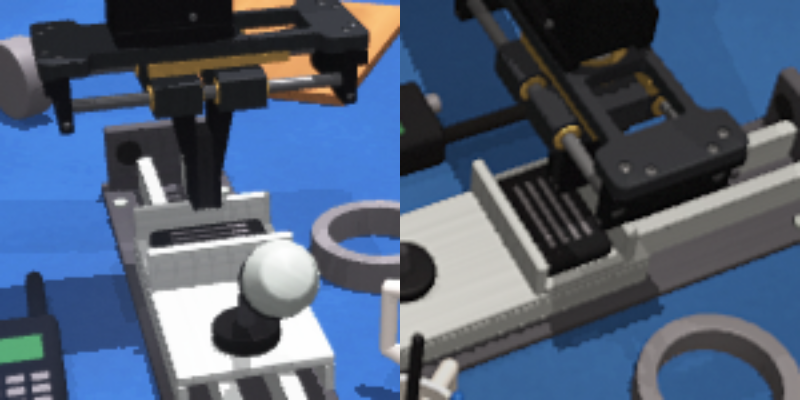

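The fingertips hang just above the button, inside the front lip, with the mic well clear. Next I press.

Request:
drive_tool(moves=[-0.08,0.04,0.2,0,0,-0.08,0.04,0.4,0,0,-0.08,0.04,0.55,0,0,-0.08,0.04,0.65,0,0,-0.08,0.04,0.65,0,0])

```text
time_s: 2.75
tool_pos: [0.5333, 0.071, 0.0566]
tool_rot: [-180.0, -0.0, 100.1]
force: [-1.2, -0.4, 3.5]
grip_width: 0.0005
grasp_force: 2.0
```

Request:
drive_tool(moves=[0,0,0.08,0,0,0,0,0.14,0,0,0,0,0.18,0,0,0,0,0.18,0,0])

```text
time_s: 3.25
tool_pos: [0.5335, 0.0711, 0.0521]
tool_rot: [-180.0, -0.1, 100.1]
force: [-9.6, -1.8, 23.0]
grip_width: 0.0005
grasp_force: 11.6
```

The button is bottomed. I'll ease off a little and push along the rail.

Request:
drive_tool(moves=[0.06,0,-0.02,0,0,0.15,0,-0.02,0,0,0.28,0,-0.02,0,0,0.45,0,-0.02,0,0,0.6,0,-0.02,0,0])

```text
time_s: 3.88
tool_pos: [0.5294, 0.0939, 0.0522]
tool_rot: [-180.0, -0.0, 100.1]
force: [-6.9, -2.8, 18.5]
grip_width: 0.0006
grasp_force: 8.9
```

Request:
drive_tool(moves=[0.25,-0.02,0,0,0,0.5,-0.03,0,0,0,0.8,-0.03,0,0,0,1.1,-0.03,0,0,0,1.4,-0.03,0,0,0])

```text
time_s: 4.5
tool_pos: [0.5195, 0.1494, 0.0522]
tool_rot: [179.9, -0.0, 100.1]
force: [-3.1, -3.0, 14.6]
grip_width: 0.0007
grasp_force: 7.3
```

Request:
drive_tool(moves=[0.3,0,0,0,0,0.6,0,0,0,0,0.9,0,0,0,0,1.1,0,0,0,0,1.2,0,0,0,0])

```text
time_s: 5.12
tool_pos: [0.511, 0.1975, 0.0523]
tool_rot: [179.8, -0.1, 100.2]
force: [-2.8, -2.3, 13.9]
grip_width: 0.0009
grasp_force: 7.0
```

Request:
drive_tool(moves=[0.08,0,0,0,0,0.16,0,0,0,0,0.24,0,0,0,0,0.32,0,0,0,0,0.36,0,0,0,0])

```text
time_s: 5.75
tool_pos: [0.5087, 0.2106, 0.0522]
tool_rot: [179.8, 0.0, 100.1]
force: [-2.1, -5.4, 15.4]
grip_width: 0.0006
grasp_force: 7.2
```

Request:
drive_tool(moves=[0.04,0,0,0,0,0.08,0,0,0,0,0.08,0,0,0,0])

```text
time_s: 6.12
tool_pos: [0.5087, 0.2108, 0.0522]
tool_rot: [179.9, 0.2, 100.0]
force: [-2.2, -8.2, 15.6]
grip_width: 0.0003
grasp_force: 7.9
```

Request:
drive_tool(moves=[0.06,0,0,0,0,0.12,0,0,0,0,0.18,0,0,0,0,0.18,0,0,0,0])

```text
time_s: 6.62
tool_pos: [0.5087, 0.2171, 0.0522]
tool_rot: [179.8, 0.2, 100.0]
force: [-0.1, -9.3, 13.6]
grip_width: 0.0007
grasp_force: 6.5
```

```bash
python3 - <<'E'
from h import *
p,d=env.read_camera("side"); q,d2=env.read_camera("scene")
a=cv2.resize(p[130:280,230:380],(400,400)); b=cv2.resize(q[110:260,370:520],(400,400))
cv2.imwrite("pics/h2.png",np.hstack([a,b])[:,:,::-1])
E
```

```text
(no output)
```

View pics/h2.png

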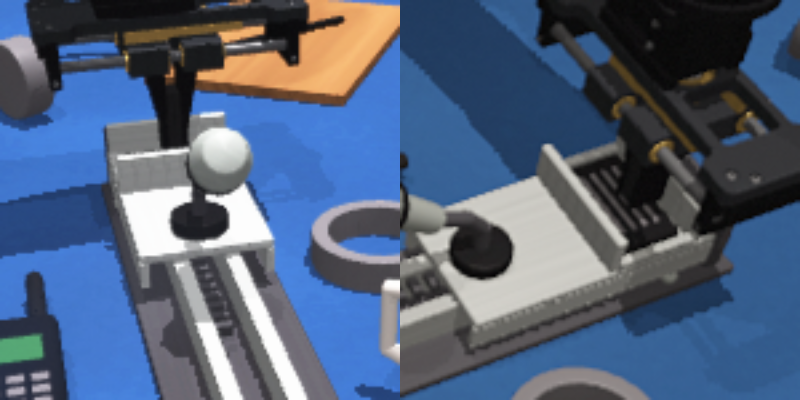

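The carriage appears home against the stop, with the fingers at the front lip. One firmer push will confirm it, then I lift straight up.

Request:
drive_tool(moves=[0.05,0,0,0,0,0.1,0,0,0,0,0.1,0,0,0,0])

```text
time_s: 7.1
tool_pos: [0.5085, 0.2193, 0.0522]
tool_rot: [179.8, 0.4, 99.9]
force: [1.5, -12.1, 14.5]
grip_width: 0.0006
grasp_force: 8.6
```

Request:
drive_tool(moves=[0.06,0,0,0,0,0.12,0,0,0,0,0.12,0,0,0,0])

```text
time_s: 7.48
tool_pos: [0.5085, 0.2193, 0.0522]
tool_rot: [179.8, 0.7, 99.8]
force: [0.7, -22.0, 16.7]
grip_width: 0.0004
grasp_force: 12.4
```

Request:
drive_tool(moves=[-0.04,0,0,0,0,-0.06,0,-0.15,0,0,-0.08,0,-0.3,0,0,-0.12,0,-0.5,0,0,-0.2,0,-1.0,0,0])

```text
time_s: 8.1
tool_pos: [0.5044, 0.22, 0.0884]
tool_rot: [-179.8, 0.1, 100.0]
force: [-0.7, -0.4, 0.1]
grip_width: 0.0003
grasp_force: 0.0
```

Request:
drive_tool(moves=[0,0,-0.8,0,0,0,0,-1.8,0,0,0,0,-2.8,0,0,0,0,-3.5,0,0,0,0,-3.5,0,0])

```text
time_s: 8.72
tool_pos: [0.5067, 0.2227, 0.2322]
tool_rot: [179.7, -0.1, 100.1]
force: [-0.8, 0.2, -0.6]
grip_width: 0.0006
grasp_force: 0.0
```

```bash
python3 - <<'E'
from h import *
o=env.get_obs(); print(o["time_s"],o["tool_pos"],o["force"],np.abs(o["joint_velocities"]).max())
p,ds=env.read_camera("side"); q,d=env.read_camera("scene")
a=cv2.resize(p[130:280,230:380],(400,400)); b=cv2.resize(q[110:260,370:520],(400,400))
cv2.imwrite("pics/h3.png",np.hstack([a,b])[:,:,::-1])
ax=np.array([-np.sin(np.radians(10)),np.cos(np.radians(10))]); ac=np.array([ax[1],-ax[0]])
O=np.array([.5017,.2508])-.2*ax
for n,D in(("scene",d),("side",ds)):
    P=cloud(n,D); X=np.stack([(P[...,:2]-O)@ac,(P[...,:2]-O)@ax],-1)*1000; Z=P[...,2]*1000
    for nm,c0,c1,z0,z1 in(("backlip",105,135,68,74.5),("frontlip",165,188,68,74.5),("button",130,168,45,66)):
        m=(abs(X[...,0])<(45 if z0>50 else 30))&(X[...,1]>c0)&(X[...,1]<c1)&(Z>z0)&(Z<z1)
        if m.sum()>5: print(n,nm,m.sum(),np.percentile(X[m][:,1],[1,50,99]).round(1),np.percentile(Z[m],[10,50,90]).round(1))
E
```

```text
8.725 [0.50674152 0.22268096 0.23221854] [-0.75111402  0.24469617 -0.63732685] 3.4120275246596194
scene backlip 206 [115.9 119.7 124.1] [68.8 70.8 72.1]
scene frontlip 192 [175.3 178.7 183.4] [68.8 70.8 72.1]
scene button 622 [130.8 149.1 167.6] [60.  61.4 62.8]
side backlip 76 [116.3 119.  125.3] [69.  70.9 72.1]
side frontlip 122 [174.2 178.3 183.9] [68.5 70.8 72.2]
side button 106 [145.1 156.6 167.6] [61.5 62.3 63.1]
```

View pics/h3.png

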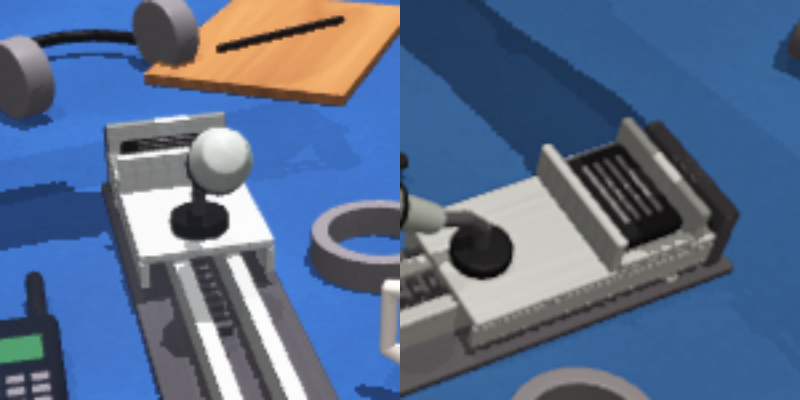

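The carriage is against the stop: the lips average to a button position of about 148 mm along the rail, against 147 mm expected. The button is back up at 62 mm, and the hand is clear and touching nothing.

```bash
python3 -c "
from cell import env
print(env.sign_off())"
```

```text
the job is handed in; nothing more can be done
None
```

I pressed the release button fully down, pushed the carriage home against the end stop and let the button come up to lock it; the hand is clear, nothing else was touched, and the job was handed in at about 9 s.

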